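# Make up two microscopy kits

## Task

Make up the two microscopy kits from the things standing loose at the front of the desk: the oil-immersion kit in the long three-compartment dark steel tray gets the eyepiece in the middle compartment and, in the two outer ones, the plain-capped brown oil bottle and one white cover-glass box; the mounting kit in the short two-compartment tray gets the brown dropper bottle with the long pointed nozzle and the other cover-glass box. Every thing ends standing upright on the tray's floor near the middle of a compartment of its own, let go and still. Do not tip any of them over, and leave the red blower, the petri dish and the hand counter where they are.

Things in the scene. Friction and masses are not known exactly. Their poses are not given: they have to be found in the camera images.
- tray_long: Open dark grey steel tray with three equal square compartments in a row, fixed to the desk, 74 mm (its x) by 214 mm (its y), 10 to 11 mm high. Origin: centre of its underside, on the desk; compartments each 66 x 66 mm inside, centres at y = -70, 0 and +70 mm in the tray's frame (x = 0), walls and dividers 4 mm thick (rolled rim about 5 mm), inner floor 4 mm above the desk. It swaps places with the short tray; yaw within 0.25 rad.
- tray_short: Open dark grey steel tray like the long one but with two compartments: 74 mm (x) by 144 mm (y), 10 to 11 mm high, fixed. Origin: centre of its underside; compartments 66 x 66 mm inside, centres at y = -35 and +35 mm (x = 0); inner floor 4 mm above the desk. Yaw within 0.25 rad.
- oil_bottle_mid (a point): Oil bottle: small brown round bottle with a short black screw cap, 27 mm across, 62 mm high (straight body up to about 40 mm, shoulder to 52 mm, cap 16 mm across above). Stands loose and upright on the desk, to be grasped round the body. 0.03 to 0.06 kg. Site at its centre, half-way up; z axis up when it stands. 
- dropper_mid (a point): Dropper bottle: small brown round bottle with a long dark pointed nozzle, 31 mm across, 83 mm high (straight body up to 42 mm, shoulder to 53 mm, nozzle 17 mm across or less above). Stands loose and upright on the desk, to be grasped round the body. 0.035 to 0.07 kg. Site at its centre, half-way up; z axis up when it stands. 
- eyepiece_mid (a point): Microscope eyepiece: black with a white band, round, 53 mm high, standing loose on its narrow end; 42 mm across at the top and for grasping a smooth taper to 34 mm at the foot. 0.07 to 0.12 kg. Site at its centre, half-way up; z axis up when it stands. 
- glass_box_a_mid (a point): White box of cover glasses, 36 x 36 mm, 24 mm high, with straight sides along its own x and y axes. One of two alike (either may go into either kit). Stands loose on the desk, starting yaw within 0.5 rad. 0.02 to 0.04 kg. Site at its centre, half-way up; z axis up when it stands. 
- glass_box_b_mid (a point): White box of cover glasses, 36 x 36 mm, 24 mm high, with straight sides along its own x and y axes. One of two alike (either may go into either kit). Stands loose on the desk, starting yaw within 0.5 rad. 0.02 to 0.04 kg. Site at its centre, half-way up; z axis up when it stands. 
- blower_mid (a point): Bystander, to be left alone: red rubber bulb blower with a thin spout, 56 mm across, 112 mm high, standing loose between the trays. Site at its centre, half-way up.
- petri_mid (a point): Bystander, to be left alone: round petri dish, 55 mm across, 12 mm high, loose on the desk at the left front. Site at its centre, half-way up.
- counter_mid (a point): Bystander, to be left alone: chromed hand tally counter, 58 x 73 mm, 26 mm high, loose on the desk at the right front. Site near its centre, 12 mm above the desk.

How it is judged:
At the end, for the whole second after the job is handed in: Long tray: eyepiece in the middle, oil bottle and one glass box in the outer compartments; short tray: dropper and other glass box, either way round. Each centre within 15 mm of its compartment's along tray x and y, resting on the floor (4 mm), upright within 0.12 rad, at rest, released (x of eyepiece_mid in the frame of tray_long between -0.015 and 0.015 m and y of eyepiece_mid in the frame of tray_long between -0.015 and 0.015 m and z of eyepiece_mid in the frame of tray_long between 0.0265 and 0.0345 m and ((((x of oil_bottle_mid in the frame of tray_long between -0.015 and 0.015 m and y of oil_bottle_mid in the frame of tray_long between 0.055 and 0.085 m and z of oil_bottle_mid in the frame of tray_long between 0.031 and 0.039 m and x of glass_box_a_mid in the frame of tray_long between -0.015 and 0.015 m and y of glass_box_a_mid in the frame of tray_long between -0.085 and -0.055 m and z of glass_box_a_mid in the frame of tray_long between 0.012 and 0.02 m) or (x of oil_bottle_mid in the frame of tray_long between -0.015 and 0.015 m and y of oil_bottle_mid in the frame of tray_long between -0.085 and -0.055 m and z of oil_bottle_mid in the frame of tray_long between 0.031 and 0.039 m and x of glass_box_a_mid in the frame of tray_long between -0.015 and 0.015 m and y of glass_box_a_mid in the frame of tray_long between 0.055 and 0.085 m and z of glass_box_a_mid in the frame of tray_long between 0.012 and 0.02 m)) and ((x of dropper_mid in the frame of tray_short between -0.015 and 0.015 m and y of dropper_mid in the frame of tray_short between 0.02 and 0.05 m and z of dropper_mid in the frame of tray_short between 0.0415 and 0.0495 m and x of glass_box_b_mid in the frame of tray_short between -0.015 and 0.015 m and y of glass_box_b_mid in the frame of tray_short between -0.05 and -0.02 m and z of glass_box_b_mid in the frame of tray_short between 0.012 and 0.02 m) or (x of dropper_mid in the frame of tray_short between -0.015 and 0.015 m and y of dropper_mid in the frame of tray_short between -0.05 and -0.02 m and z of dropper_mid in the frame of tray_short between 0.0415 and 0.0495 m and x of glass_box_b_mid in the frame of tray_short between -0.015 and 0.015 m and y of glass_box_b_mid in the frame of tray_short between 0.02 and 0.05 m and z of glass_box_b_mid in the frame of tray_short between 0.012 and 0.02 m))) or (((x of oil_bottle_mid in the frame of tray_long between -0.015 and 0.015 m and y of oil_bottle_mid in the frame of tray_long between 0.055 and 0.085 m and z of oil_bottle_mid in the frame of tray_long between 0.031 and 0.039 m and x of glass_box_b_mid in the frame of tray_long between -0.015 and 0.015 m and y of glass_box_b_mid in the frame of tray_long between -0.085 and -0.055 m and z of glass_box_b_mid in the frame of tray_long between 0.012 and 0.02 m) or (x of oil_bottle_mid in the frame of tray_long between -0.015 and 0.015 m and y of oil_bottle_mid in the frame of tray_long between -0.085 and -0.055 m and z of oil_bottle_mid in the frame of tray_long between 0.031 and 0.039 m and x of glass_box_b_mid in the frame of tray_long between -0.015 and 0.015 m and y of glass_box_b_mid in the frame of tray_long between 0.055 and 0.085 m and z of glass_box_b_mid in the frame of tray_long between 0.012 and 0.02 m)) and ((x of dropper_mid in the frame of tray_short between -0.015 and 0.015 m and y of dropper_mid in the frame of tray_short between 0.02 and 0.05 m and z of dropper_mid in the frame of tray_short between 0.0415 and 0.0495 m and x of glass_box_a_mid in the frame of tray_short between -0.015 and 0.015 m and y of glass_box_a_mid in the frame of tray_short between -0.05 and -0.02 m and z of glass_box_a_mid in the frame of tray_short between 0.012 and 0.02 m) or (x of dropper_mid in the frame of tray_short between -0.015 and 0.015 m and y of dropper_mid in the frame of tray_short between -0.05 and -0.02 m and z of dropper_mid in the frame of tray_short between 0.0415 and 0.0495 m and x of glass_box_a_mid in the frame of tray_short between -0.015 and 0.015 m and y of glass_box_a_mid in the frame of tray_short between 0.02 and 0.05 m and z of glass_box_a_mid in the frame of tray_short between 0.012 and 0.02 m)))) and angle between each of oil_bottle_mid, dropper_mid, eyepiece_mid, glass_box_a_mid, glass_box_b_mid's own z axis and vertical below 0.12 rad and linear speed of each of oil_bottle, dropper, eyepiece, glass_box_a, glass_box_b below 0.02 m/s and contact force between each of oil_bottle, dropper, eyepiece, glass_box_a, glass_box_b and the fingers below 0.05 N); the robot touches nothing.
It fails at once if the red rubber bulb is moved by more than 20 mm or tipped (distance of blower_mid from where it was at the start of the episode above 0.02 m or angle between blower_mid's own z axis and vertical above 0.3 rad).
It fails at once if the petri dish is moved by more than 20 mm or tipped (distance of petri_mid from where it was at the start of the episode above 0.02 m or angle between petri_mid's own z axis and vertical above 0.3 rad).
It fails at once if the hand counter is moved by more than 20 mm or tipped (distance of counter_mid from where it was at the start of the episode above 0.02 m or angle between counter_mid's own z axis and vertical above 0.3 rad).
It fails at once if one of the kit things is tipped over (more than 0.8 rad from upright) (angle between any of oil_bottle_mid, dropper_mid, eyepiece_mid, glass_box_a_mid, glass_box_b_mid's own z axis and vertical above 0.8 rad).
It also fails if it takes over 128 s, if anything falls off the work surface, if the arm or the gripper's body presses on something with over 40 N, if the wrist force passes 120 N, or if a joint passes its speed limit or range.

## Robot

A 6-joint arm with a two-finger parallel gripper is mounted at the origin on a cart in front of the work surface, level with it; the furniture and walls round the work are solid. World frame = base frame: x ahead of the robot, y to its left, z up, the work surface at z = 0. Lengths are in m, angles in rad, forces in N, time in s.
With the tool pointing down it reaches from about 0.3 to 1 m from the base axis. Payload 5.1 kg.
Tool frame: the origin (TCP) lies at the very end of the fingers, on their centre line; the grasp point (between the pads) lies 19 mm behind it; z points along the fingers, y is the line along which they close (so a half turn about z gives the same grasp; the last joint's range is limited). The gripper opens to 95 mm and grips with 3 to 60 N. Pads are 20 mm wide; open, the fingers measure 119 mm over their backs; the gripper's body (75 mm by 180 mm) begins 59 mm behind the grasp point.
Start: joints at [1.198, 0.124, 1.65, -0, 1.367, -0.083], TCP at [0.186, 0.623, 0.215] pointing down, gripper open.
Joint ranges: [-2.61, 2.61], [-1.02, 2.33], [0.03, 2.71], [-1.35, 4.49], [0.32, 2.68], [-2.91, 2.91]. Speed limits (rad/s): [2.57, 2.57, 3.14, 3.14, 3.14, 3.14].

## Interface

Orientations are given as a 3x3 rotation matrix whose columns are the frame's x, y, z axes.
In Python, from plant import move_ptp, move_linear, goto_joints, gripper_to, pause, ik, capture, Unreachable, close_job, current_time, current_joint_pos, current_joint_velocities, current_effort, current_tool_pos, current_tcp_rot, current_wrist_force, current_wrist_torque, current_finger_gap, current_grasp_force gives the robot as it stands. The module is installed in compiled form; this text tells all that it offers. Calls block until the motion is done:
- move_ptp(position, orientation): joint-space move of the TCP to a pose.
- move_linear(position, frame=None, vel=0.15): straight line of the TCP; frame=None keeps the orientation; vel is the mean speed in m/s.
- goto_joints(angles): joint-space move.
- gripper_to(opening, strength=None): finger opening in m; strength is the grip in N (None keeps the last); returns when the fingers have stopped.
- pause(seconds).
- ik(position, orientation): joint angles nearest the present ones, or None.
- capture(name): name is "scene" or "top" or "wrist"; returns a dict with "frame" (480x640x3 uint8, red, green, blue), "range_z" (480x640 float32, m along the optical axis (not along the pixel's ray), 0 where there is no reading), "fx", "fy", "cx", "cy" (pixels), "position" and "rotation" of the camera in the world; the wrist camera has in their place "T_tool_cam" (4x4, takes a point from camera to tool coordinates, whose origin is the TCP and whose axes are the flange's). Camera axes: x right, y down, z forward; pixel columns grow to the right and rows downward; lengths in m; the calibration is good to about 2 mm. A picture is of the moment at which its call begins: read the wrist's pose just before it.
A pose or a line that the arm cannot do raises Unreachable and nothing moves.
- close_job(): hands the job in; it is judged then, once.
Readings, each from a call of its own:
- current_time(): time.
- current_joint_pos(): joint angles.
- current_joint_velocities(): joint speeds.
- current_effort(): joint torques, N m.
- current_tool_pos(): TCP position.
- current_tcp_rot(): TCP orientation.
- current_wrist_force(): force on the tool from outside, world axes, zero at the start.
- current_wrist_torque(): the same for the moment, N m.
- current_finger_gap(): finger opening in m.
- current_grasp_force(): force on a finger pad.
Only numpy, scipy, OpenCV 4.12 (cv2) and the standard library are available. Lean on these libraries where they do the work, as an engineer would, in place of code of your own. Each camera call takes 0.05 s, during which the arm holds its last target. There are 200 camera calls.

## Working session

There is one attempt and no reset: what is moved stays moved. The work goes in short steps, each a Python script; the robot and the scene stay as the last script left them, time stands still between calls to the robot, and variables do not carry over. Pictures are saved under pics/ and viewed, at most 14 in all, crops included, and the job is handed in when it is done.

```bash
mkdir -p pics; python3 - <<'E'
from plant import *
import cv2,numpy as np
for n in("top","scene"):
    c=capture(n); cv2.imwrite(f"pics/{n}0.png",c["frame"][...,::-1]); np.savez(f"{n}0.npz",**c)
    print(n,c["fx"],c["cx"],c["cy"],c["position"],np.round(c["rotation"],3).tolist())
print(current_time())
E
```

```text
top 452.7654607870771 323.04838814408373 246.71066950604273 [0.30998384 0.02252452 1.06378992] [[0.017, -0.979, 0.204], [-1.0, -0.017, 0.003], [0.001, -0.204, -0.979]]
scene 498.7899956472854 324.0208206735977 240.70532541953997 [-0.16802842 -0.65691541  0.55189207] [[0.709, -0.315, 0.631], [-0.705, -0.34, 0.622], [0.018, -0.886, -0.463]]
0.1
```

View pics/top0.png

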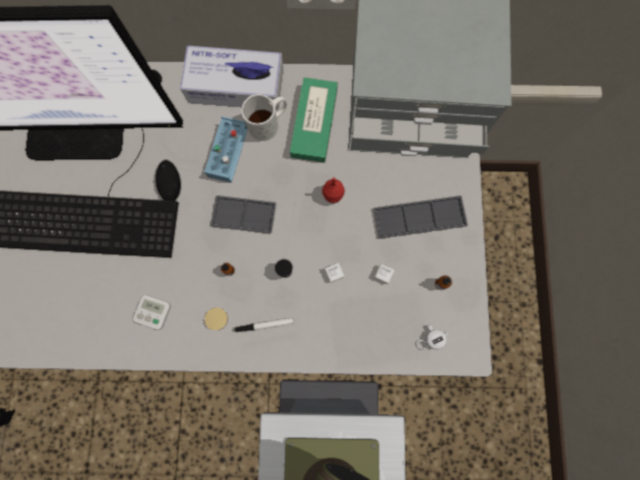

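View pics/scene0.png

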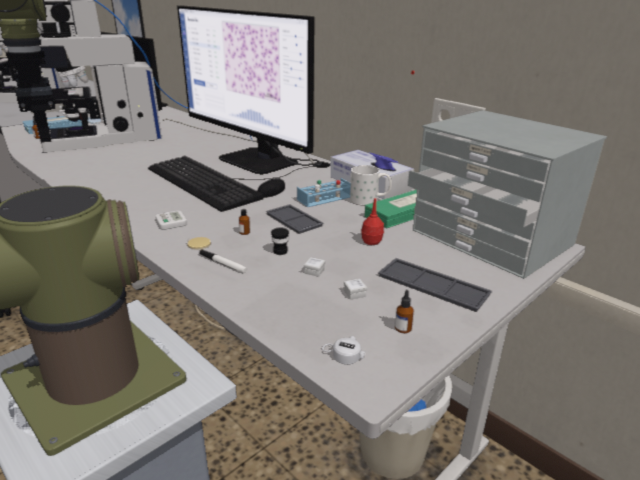

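The top view shows the short tray at (244,215), the long tray at (420,217) and the blower at (333,190). The capped bottle is at (228,269), eyepiece (284,268), boxes (334,272) and (384,273), dropper (444,283), petri dish (216,319) and counter (436,340). I'll localise these with depth, then refine with the wrist camera.

```bash
cat > h.py <<'E'
from plant import *
import cv2,numpy as np
def cloud(c,T=None):
    v,u=np.mgrid[:480,:640]; z=c["range_z"]
    p=np.stack([(u-c["cx"])*z/c["fx"],(v-c["cy"])*z/c["fy"],z],-1)
    R,t=(c["rotation"],c["position"]) if T is None else (T[:3,:3],T[:3,3])
    return p@np.asarray(R).T+np.asarray(t)
def down(yaw):  # tool y axis at angle yaw+90deg in world, z down
    s,c=np.sin(yaw),np.cos(yaw)
    return np.array([[c,s,0],[s,-c,0],[0,0,-1.]])
def wrist():
    T=np.eye(4); T[:3,:3]=current_tcp_rot(); T[:3,3]=current_tool_pos()
    c=capture("wrist"); return c,T@c["T_tool_cam"]
E
python3 - <<'E'
from h import *
c=dict(np.load("top0.npz")); P=cloud(c); z=P[...,2]
d=P[230:260,300:400]; print("desk z",np.median(z[230:260,280:400]),z[230:260,280:400].std())
for n,(u,v,w) in dict(oil=(228,269,14),eye=(284,268,16),b1=(334,272,15),b2=(384,273,15),drop=(444,283,16),petri=(216,319,18),counter=(436,340,22),blow=(333,190,20)).items():
    q=P[v-w:v+w,u-w:u+w].reshape(-1,3); q=q[q[:,2]>.007]
    if len(q)==0: print(n,'none');continue
    top=q[q[:,2]>q[:,2].max()-.008]
    print(n,len(q),q.mean(0).round(3),"bb",q.min(0).round(3),q.max(0).round(3),"top",top.mean(0).round(3))
dark=(c["frame"].max(-1)<95)
for n,(u0,u1,v0,v1) in dict(short=(205,282,190,238),long=(368,474,190,244)).items():
    m=np.zeros_like(dark);m[v0:v1,u0:u1]=dark[v0:v1,u0:u1]
    q=P[m][:,:2].astype(np.float32); r=cv2.minAreaRect(q); print(n,r,np.median(P[m],0))
w,T=wrist(); print(np.round(w["T_tool_cam"],3).tolist(),w["fx"])
for p,f in (((.45,.2,.25),0),((.45,.2,.3),0),((.6,-.2,.3),0),((.5,-.25,.3),0)):
    j=ik(p,down(f)); print(p,None if j is None else np.round(j,2))
E
```

```text
desk z 0.0005206537413289247 0.06625706028114067
oil 151 [0.465 0.238 0.064] bb [0.31  0.023 0.008] [0.484 0.257 1.064] top [0.31  0.023 1.064]
eye 279 [0.469 0.112 0.066] bb [0.31  0.023 0.007] [0.512 0.134 1.064] top [0.31  0.023 1.064]
b1 250 [ 0.464 -0.002  0.049] bb [ 0.31  -0.024  0.007] [0.496 0.023 1.064] top [0.31  0.023 1.064]
b2 252 [ 0.466 -0.118  0.032] bb [ 0.31  -0.141  0.008] [0.49  0.023 1.064] top [0.31  0.023 1.064]
drop 200 [ 0.445 -0.249  0.046] bb [ 0.432 -0.269  0.007] [ 0.462 -0.238  0.087] top [ 0.447 -0.252  0.083]
petri 161 [0.357 0.266 0.022] bb [0.31  0.023 0.007] [0.383 0.294 1.064] top [0.31  0.023 1.064]
counter 405 [ 0.321 -0.229  0.035] bb [ 0.299 -0.28   0.007] [0.35  0.023 1.064] top [0.31  0.023 1.064]
blow 452 [0.652 0.003 0.066] bb [ 0.31  -0.041  0.009] [0.686 0.03  1.064] top [0.31  0.023 1.064]
short ((0.511746883392334, 0.12338009476661682), (0.42688310146331787, 0.1459164321422577), 45.430519104003906) [0.60792077 0.22013232 0.00482021]
long ((0.5265071392059326, -0.10788974165916443), (0.1674768030643463, 0.47698259353637695), 39.59193801879883) [ 0.60844596 -0.2060126   0.00501044]
[[-0.001, -0.968, -0.25, 0.07], [1.0, -0.001, 0.0, -0.001], [-0.001, -0.25, 0.968, -0.171], [0.0, 0.0, 0.0, 1.0]] 388.35259274063185
(0.45, 0.2, 0.25) [ 0.31 -0.25  1.95 -0.    1.45  1.88]
(0.45, 0.2, 0.3) [ 0.31 -0.27  1.88 -0.    1.53  1.88]
(0.6, -0.2, 0.3) [-0.41  0.05  1.59 -0.    1.5   1.16]
(0.5, -0.25, 0.3) [-0.56 -0.12  1.75 -0.    1.51  1.01]
```

```bash
python3 - <<'E'
from h import *
for k,p in enumerate(((.53,.17,.22),(.53,-.17,.22))):
    move_ptp(p,down(0)); pause(.3)
    c,T=wrist(); np.savez(f"w{k}.npz",T=T,**{a:b for a,b in c.items()}); cv2.imwrite(f"pics/w{k}.png",c["frame"][...,::-1])
    P=cloud(c,T); P[c["range_z"]==0]=np.nan
    np.save(f"P{k}.npy",P)
    # object listing by connected height mask
    n,l,s,ce=cv2.connectedComponentsWithStats(((P[...,2]>.006)&(c["range_z"]>0.25)).astype(np.uint8))
    for i in range(1,n):
        if s[i,4]<150: continue
        q=P[l==i]; t=q[q[:,2]>np.percentile(q[:,2],97)-.006]
        print(k,ce[i].round(),s[i,4],q.min(0).round(3),q.max(0).round(3),"top",np.median(t,0).round(4),cv2.minAreaRect(t[:,:2].astype(np.float32)*1000))
print(current_time())
P=cloud(dict(np.load("top0.npz")));r=np.load("top0.npz")["range_z"]
q=P[(r>0)&(P[...,2]>.09)]; 
for a,b in((.08,.4),(-.35,0)):
    m=q[(q[:,1]>a)&(q[:,1]<b)&(q[:,0]>.3)]; print(a,b,"nearest tall x",np.sort(m[:,0])[:5])
E
```

```text
0 [ 50. 135.] 21534 [0.5   0.377 0.006] [0.725 0.494 0.037] top [0.6865 0.4054 0.0331] ((682.5736694335938, 407.4349670410156), (49.84965896606445, 71.12775421142578), 89.96073913574219)
0 [185.  18.] 2274 [0.69  0.25  0.006] [0.725 0.316 0.043] top [0.6997 0.2839 0.0399] ((707.97607421875, 283.93890380859375), (63.062931060791016, 25.138065338134766), 80.56719207763672)
0 [518.  67.] 4596 [ 0.637 -0.019  0.01 ] [0.692 0.033 0.114] top [0.6653 0.008  0.1095] ((665.9125366210938, 6.550673007965088), (6.825461387634277, 7.924288272857666), 41.8192253112793)
0 [264. 135.] 3699 [0.563 0.143 0.006] [0.656 0.297 0.014] top [0.6144 0.2207 0.0106] ((609.2030639648438, 220.2029266357422), (148.76722717285156, 78.77052307128906), 83.86410522460938)
0 [612. 154.] 1107 [ 0.554 -0.143  0.006] [ 0.636 -0.093  0.013] top [ 0.5934 -0.104   0.0105] ((594.8335571289062, -116.17068481445312), (79.2306900024414, 38.006874084472656), 10.090839385986328)
0 [377. 284.] 1816 [0.453 0.094 0.006] [0.494 0.135 0.055] top [0.4743 0.1155 0.0525] ((473.7680358886719, 115.36353302001953), (40.54250717163086, 40.54
[... 1824 characters left out ...]
95  0.026] top [ 0.4698 -0.1182  0.0236] ((468.6941223144531, -117.89208984375), (36.02598190307617, 36.51259994506836), 64.85204315185547)
1 [403. 305.] 1254 [ 0.434 -0.267  0.006] [ 0.465 -0.236  0.084] top [ 0.4507 -0.2505  0.0801] ((450.33349609375, -250.78024291992188), (6.047122478485107, 7.572010517120361), 13.446427345275879)
1 [376. 395.] 795 [ 0.321 -0.26   0.006] [ 0.353 -0.211  0.026] top [ 0.3358 -0.2322  0.023 ] ((335.6069641113281, -233.01658630371094), (41.83942413330078, 15.720495223999023), 89.23665618896484)
4.1833
0.08 0.4 nearest tall x [0.77787892 0.77877593 0.77892377 0.77894631 0.77900868]
-0.35 0 nearest tall x [0.71276917 0.71310983 0.71342452 0.71348701 0.7137029 ]
```

View pics/w0.png

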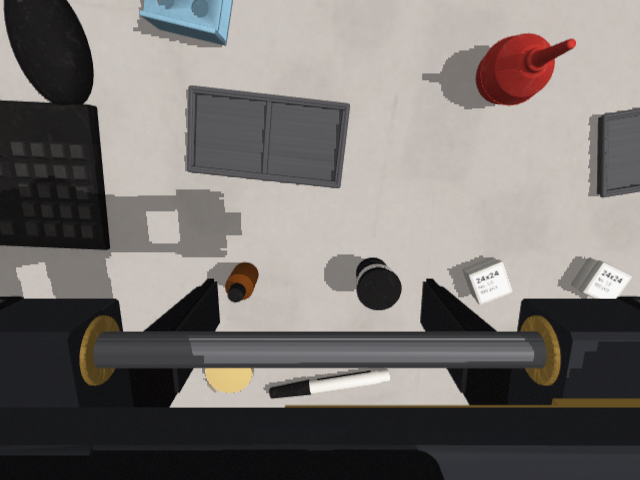

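View pics/w1.png

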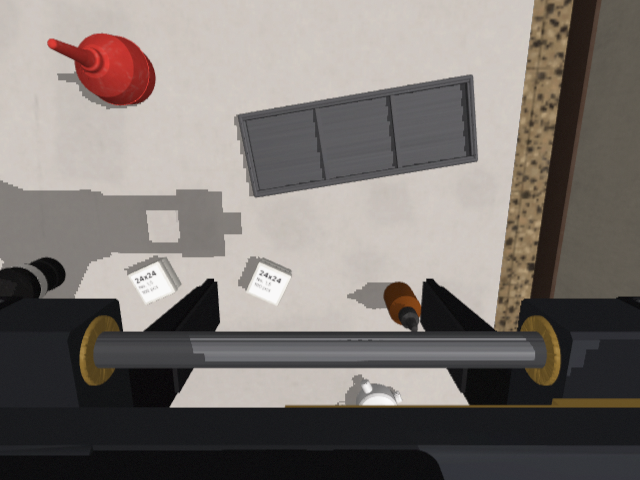

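The wrist views agree with the given sizes, and the heights match to 1–2 mm:

| Thing | x, y (m) | Yaw |
|---|---|---|
| Oil bottle | .472, .246 | – |
| Eyepiece | .474, .115 | – |
| Box 1 | .469, -.001 | 25° |
| Box 2 | .469, -.118 | -25° |
| Dropper | .450, -.251 | – |
| Short tray | .609, .220 | -6.1° |
| Long tray | .610, -.207 | +9.2° |

The open drawer starts at x ≈ .713. I'll close the fingers along tray y and keep the camera on the robot's side.

```bash
cat >> h.py <<'E'
LONG=(np.array([.610,-.2067]),.161); SHORT=(np.array([.609,.2202]),-.107)
def comp(tr,y): o,a=tr; return o+y*np.array([-np.sin(a),np.cos(a)]),a
def transfer(name,xy,yaw,width,tz,tr,y,force=12):
    R=down(np.pi+yaw)
    move_ptp((*xy,.19),R); gripper_to(width+.028)
    move_linear((*xy,tz),vel=.12); gripper_to(width-.012,force)
    g=current_finger_gap(); print(name,"gap",round(g,4),"force",current_grasp_force(),current_time())
    if g<width-.009: gripper_to(width+.028); move_linear((*xy,.19)); print("MISSED"); return
    move_linear((*xy,.19),vel=.15)
    print("  lifted gap",round(current_finger_gap(),4),current_grasp_force())
    (cx,cy),a=comp(tr,y); R=down(np.pi+a)
    move_ptp((cx,cy,.19),R)
    move_linear((cx,cy,tz+.03),vel=.15); move_linear((cx,cy,tz+.0047),vel=.04); pause(.2)
    print("  placed Fz",np.round(current_wrist_force(),1))
    gripper_to(g+.012); pause(.2); move_linear((cx,cy,.19),vel=.15); print("  t",current_time())
E
python3 - <<'E'
from h import *
transfer("eye",(.4738,.1154),0,.042,.016,LONG,0)
c=capture("top"); cv2.imwrite("pics/t1.png",cv2.resize(c["frame"][150:310,200:500,::-1],None,fx=2.6,fy=2.6))
E
```

```text
eye gap 0.04 force 12.00012912217062 9.2667
  lifted gap 0.0401 11.99993350164732
  placed Fz [ 0.4  0.2 -1.5]
  t 15.9417
```

View pics/t1.png

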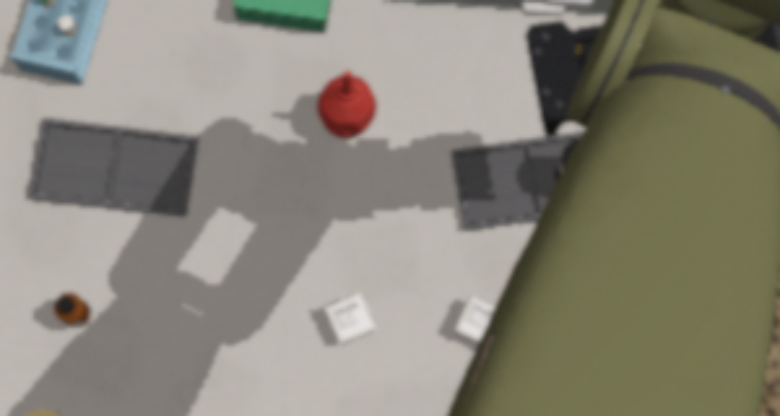

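The arm hides the long tray in this top view. Both boxes and the oil bottle are undisturbed. I'll check the eyepiece with the wrist camera from directly above.

```bash
cat >> h.py <<'E'
def check(tr,fn,zmin=.02):
    c,T=wrist(); cv2.imwrite(fn,c["frame"][...,::-1]); P=cloud(c,T); r=c["range_z"]
    o,a=tr; d=P[...,:2]-o; L=np.stack([d[...,0]*np.cos(a)+d[...,1]*np.sin(a),-d[...,0]*np.sin(a)+d[...,1]*np.cos(a)],-1)
    m=(r>.2)&(P[...,2]>zmin)&(P[...,2]<.12)&(abs(L[...,0])<.05)&(abs(L[...,1])<.12)
    n,l,s,ce=cv2.connectedComponentsWithStats(m.astype(np.uint8))
    for i in range(1,n):
        if s[i,4]<80: continue
        z=P[l==i][:,2]; t=z>np.percentile(z,95)-.006
        print("  obj",ce[i].round(),"top z",z.max().round(4),cv2.minAreaRect(L[l==i][t].astype(np.float32)*1000))
E
python3 - <<'E'
from h import *
check(LONG,"pics/c1.png")
E
```

```text
obj [319. 236.] top z 0.0596 ((-2.1768856048583984, -0.8767166137695312), (40.73775100708008, 41.181251525878906), 2.074981451034546)
```

View pics/c1.png

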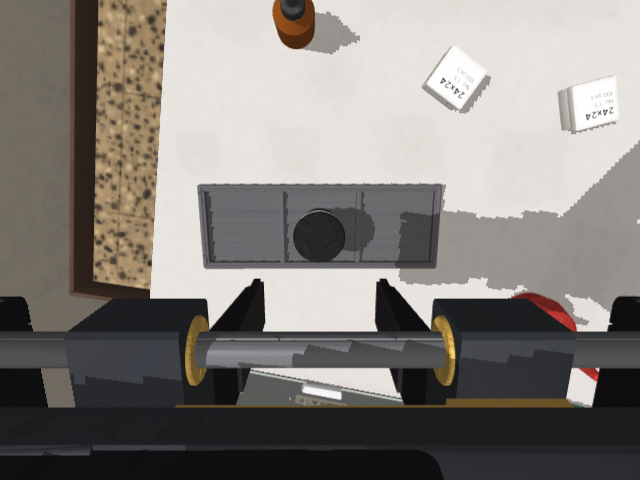

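The eyepiece stands upright in the middle compartment at (319,236), about 2 mm off centre. On to the oil bottle and box 2.

```bash
python3 - <<'E'
from h import *
transfer("oil",(.4722,.2462),0,.027,.014,LONG,.070)
transfer("b2",(.4687,-.1177),np.radians(-25.3),.036,.010,LONG,-.070)
move_ptp((.60,-.2,.21),down(np.pi+.161)); pause(.2)
check(LONG,"pics/c2.png")
E
```

```text
oil gap 0.0266 force 11.9454270391725 20.275
  lifted gap 0.027 11.939366729347967
  placed Fz [ 0.2 -0.4 -0.5]
  t 27.1917
b2 gap 0.0357 force 12.000081092119217 30.675
  lifted gap 0.0364 11.999960392713547
  placed Fz [-0.3 -0.7 -0.5]
  t 37.0417
  obj [237. 234.] top z 0.0301 ((-1.2923641204833984, -70.63117218017578), (36.26301956176758, 36.51631164550781), 0.07259811460971832)
  obj [311. 240.] top z 0.0593 ((-2.2814722061157227, -0.885223388671875), (40.912166595458984, 40.759918212890625), 44.36074447631836)
  obj [387. 236.] top z 0.0687 ((-2.1471450328826904, 67.4954833984375), (13.305543899536133, 14.002374649047852), 44.91996765136719)
```

View pics/c2.png

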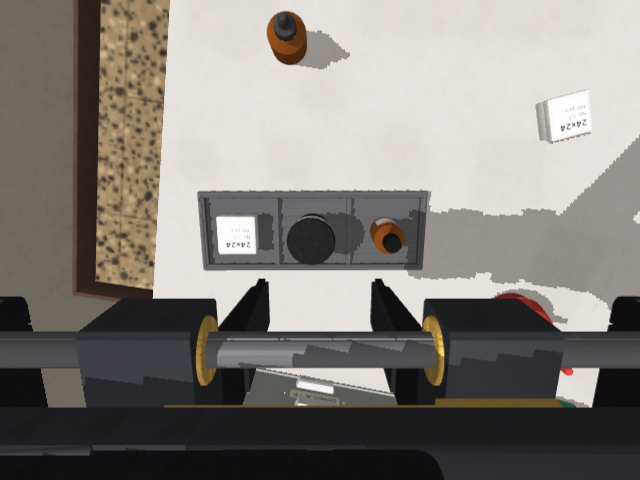

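The long tray is right: box (237,234), eyepiece (311,240) and oil bottle (387,236) are each within 3 mm of centre. Now the short tray.

```bash
python3 - <<'E'
from h import *
transfer("b1",(.4694,-.0011),np.radians(24.7),.036,.010,SHORT,.035)
transfer("drop",(.4500,-.2512),0,.031,.015,SHORT,-.035)
move_ptp((.60,.21,.22),down(np.pi-.107)); pause(.2)
check(SHORT,"pics/c3.png")
move_ptp((.40,.3,.3),down(np.pi)); pause(.2)
c=capture("scene"); cv2.imwrite("pics/s3.png",c["frame"][...,::-1]); print(current_time())
E
```

```text
b1 gap 0.036 force 11.99683964252472 41.4333
  lifted gap 0.0362 11.99658751487732
  placed Fz [-0.   0.6 -0.3]
  t 48.05
drop gap 0.0303 force 11.96349869351252 52.6417
  lifted gap 0.0307 11.95679531469068
  placed Fz [-0.   0.3 -0.4]
  t 59.725
  obj [369. 231.] top z 0.0304 ((-0.8753452301025391, 34.5070915222168), (36.368385314941406, 35.76262664794922), 89.83219909667969)
  obj [295. 233.] top z 0.0885 ((-2.6632676124572754, -34.15003967285156), (8.008444786071777, 6.641027927398682), 66.93461608886719)
61.4333
```

View pics/c3.png

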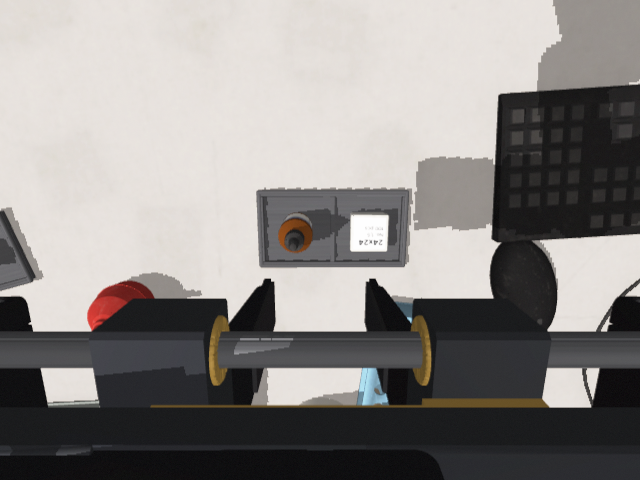

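View pics/s3.png

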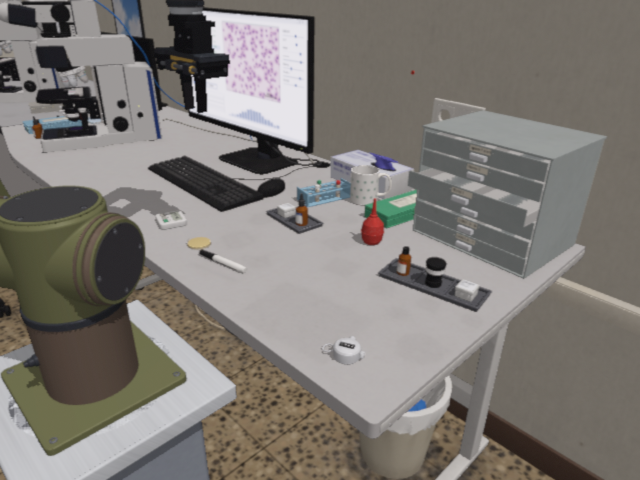

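All five things stand upright in the right compartments. The dropper is at (295,233) and box 1 at (369,231) in the wrist view, and the blower, petri dish and counter haven't moved. The measured heights (68 mm and 88 mm above the desk) confirm which bottle is which.

```bash
python3 -c "
from plant import *
print(close_job())"
```

```text
the job is handed in; nothing more can be done
None
```

Both kits are made up and the job is handed in at about 61 s of the 128 s allowed; all five things measured within 3 mm of their compartment centres and stood upright, and the blower, petri dish and counter were left where they were.

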